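# Set the toy hob: slide kettle and saucepan along, then cover the pan

### The arm

A 7-joint arm with a two-finger parallel gripper is mounted at the origin on the work surface. World frame = base frame: x ahead of the robot, y to its left, z up, the work surface at z = 0. Lengths are in m, angles in rad, forces in N, time in s.
With the tool pointing down it reaches from about 0.4 to 0.875 m from the base axis. Payload 6.5 kg.
Tool frame: the origin (TCP) lies at the very end of the fingers, on their centre line; the grasp point (between the pads) lies 19 mm behind it; z points along the fingers, y is the line along which they close (so a half turn about z gives the same grasp; the last joint's range is limited). The gripper opens to 85 mm and grips with 20 to 120 N. Pads are 22 mm wide; open, the fingers measure 114 mm over their backs; the gripper's body (76 mm by 85 mm) begins 54 mm behind the grasp point. The pads swing forward as they close: fully open they stand 13 mm farther back than shut.
Start: joints at [1.077, 0.536, -0.004, 1.538, 0.003, 1.067, -0.071], TCP at [0.27, -0.591, 0.231] pointing down, gripper open.
Joint ranges: [-2.7, 2.7], [-0.37, 2.16], [-1.27, 1.26], [0.24, 2.4], [-1.31, 4.45], [0.19, 1.91], [-2.76, 2.76]. Speed limits (rad/s): [2.39, 2.39, 3.14, 3.14, 3.14, 3.14, 3.14].

### API

Orientations are given as a unit quaternion [x, y, z, w].
In Python, from plant import env, snapshot, calibration gives the robot as it stands.
- The arm moves only by the tool move_arm, never from a script. Its argument "commands" is a list that holds one entry, the list of rows, each a list of 7 numbers: the shift along the tool's x, y, z as a fraction of full scale, then the turn, a rotation vector about the tool's x, y, z as a fraction of full scale, then the finger opening in mm, from 0 to 85.4. In form: [[[dx, dy, dz, ax, ay, az, fingers], ...]]. A call has 1 to 20 rows; each row is the pose to reach, as a shift and turn from the pose commanded when the call began, along the tool's axes at that moment, turning the shorter way round; what a row does not reach only later rows make up. Full scale, the value 1, is 0.1 m for a shift and 180 degrees for a turn. A row lasts 1/12 s, in which the tool goes at most 41.7 mm and 7.16 degrees, less where a joint would pass 70% of its speed; a pose out of reach is approached as far as the arm can. A call with a number of a shift or a turn outside -1 to 1 is refused whole. A call with a gripper value outside its range is refused whole. The fingers move at their own pace and stop on an object; "newtons" is the grip in N (left out, the last holds). Time passes only in rows, so rows that repeat a pose let the fingers close. It gives the time, the measured TCP pose, the force, the opening and the grip force at its end, in the units of the state.
- env.sense(): the state, without advancing time (a new reading comes with each control period).
- snapshot(name): name is "side" or "top"; returns the picture (384x512x3 uint8, red, green, blue); there is no depth.
- calibration(name): a dict with "mtx" (3x3 intrinsics, pixels), "R" (3x3) and "t" (3): a world point X has camera coordinates R X + t. Camera axes: x right, y down, z forward; pixel columns grow to the right and rows downward; lengths in m; the calibration is good to about 2 mm. A picture is of the moment at which its call begins. calibration takes no time and is no camera call.
- env.job_done(): hands the job in; it is judged then, once.
The state is a dict: "clock": time; "joint_pos": joint angles; "qvel": joint speeds; "joint_torque": joint torques, N m; "tool_pos": TCP position; "tcp_rot": TCP orientation; "contact_force": force on the tool from outside, world axes, zero at the start; "moment": the same for the moment, N m; "opening": finger opening in m; "gripper_force": force on a finger pad.
Only numpy, scipy, OpenCV 4.12 (cv2) and the standard library are available. Lean on these libraries where they do the work, as an engineer would, in place of code of your own. Each camera call takes 0.05 s, during which the arm holds its last target. There are 200 camera calls.

### The job

On the toy hob, first slide the pink kettle off the red ring onto the free yellow ring, then slide the saucepan from the blue ring onto the red ring. Slide both along the hob top without lifting or tipping them, so that each base ends up wholly inside its ring. Leave the saucepan covered with its lid, seated flat in the rim, and do not disturb the other toys.

Things in the scene. Friction and masses are not known exactly. Their poses are not given: they have to be found in the camera images.
- hob: Fixed white toy hob with a flat dark glossy top (pots slide easily, friction about 0.25), 300 (x) x 360 (y) x 30 mm high; origin under its centre on the table, z up, -x is its knob side (towards the robot, turned up to 0.2 rad). Flat coloured rings are printed on top. Behind it, beyond x = 0.75, stand a fixed teal toy bin (165 mm high) and a fixed black toy piano (110 mm).
- ring_red (a point): Centre of the red ring on the hob top (ring outer diameter 92 mm, line 9 mm wide). The three rings form a triangle, two at the back and one in front, about 160 to 205 mm apart; which colour is where varies. The kettle starts here.
- ring_blue (a point): Centre of the blue ring, same size, on the hob top. The saucepan starts here.
- ring_yellow (a point): Centre of the yellow ring, same size, on the hob top. Free at the start.
- kettle_mid (a point): Pink toy kettle, loose, about 0.22 kg, round base 68 mm across, 94 mm high overall; the point is on its upright axis, 30 mm above its base. Its own y axis points along the spout, which reaches 60 mm from the axis, 62 mm up. z up.
- kettle_grip (a point): Middle of the kettle's wooden top handle bar, on the kettle's axis, 88 mm above its base. The bar is 12 mm wide (kettle's x), 12 mm high and 62 mm long (kettle's y); 21 mm free space under it above the lid's small button. Same axes as kettle_mid.
- pan_mid (a point): Open aluminium toy saucepan, loose, about 0.25 kg, 68 mm outside diameter, wall 4 mm (inside 60 mm), rim 50 mm above its base; the point is on its upright axis 25 mm above its base. Its own -x axis points along the handle, roughly towards the robot. z up.
- pan_handle (a point): Grip point on the saucepan's straight wooden handle, 64 mm from the pan's axis along the pan's -x and 38 mm above the pan's base. The handle is 14 mm wide (pan's y), 14 mm high and ends 94 mm from the pan's axis. Same axes as pan_mid.
- lid_knob (a point): Loose aluminium pan lid, about 0.07 kg, lying right way up on the table beside the hob (left or right). The point is on the axis of its red knob, 31 mm above the lid's underside; knob 20 mm diameter, 30 mm high, its top 40 mm above the underside. The lid plate is 76 mm across, its top 10 mm above the underside; below it a tapered plug 6 mm deep, 53 mm across (46 mm at its foot), which drops into the pan. With the lid seated, the point is 75 mm above the pan's base.
- vase: White ceramic toy vase, loose, 62 mm across, 90 mm high, origin under its centre; on the table on the other side of the hob from the lid. Bystander.
- pepper: Dark wooden toy pepper mill, loose, 28 mm across, 66 mm high, origin under its centre; stands on the hob's front left corner. Bystander.
- sofa: Beech toy sofa, loose, 80 x 170 x 90 mm high, origin under its centre; right side of the table. Bystander.
- car: Red wooden toy car, loose, 95 x 50 x 53 mm high, origin under its centre; left side of the table. Bystander.
There are look-alikes about, which are no part of the job. What is shaped like the part that bears kettle_mid but purple is not meant.

How it is judged:
On the way, in this order (a step that is already met when the one before it is completed fails the run):
1. the kettle's base is wholly inside the yellow ring, upright (horizontal distance between kettle_mid and ring_yellow below 0.012 m and angle between kettle_mid's own z axis and vertical below 0.08 rad and z of kettle_mid in the frame of hob between 0.056 and 0.064 m), for 0.2 s.
2. then the saucepan's base is wholly inside the red ring, upright, with the kettle still on yellow (horizontal distance between pan_mid and ring_red below 0.012 m and angle between each of pan_mid, kettle_mid's own z axis and vertical below 0.08 rad and horizontal distance between kettle_mid and ring_yellow below 0.012 m and z of pan_mid in the frame of hob between 0.051 and 0.059 m), for 0.2 s.
At the end, for the whole second after the job is handed in: Kettle upright on the hob, axis within 12 mm of the yellow ring's centre; saucepan upright on the hob, axis within 12 mm of the red ring's centre; lid seated flat in the saucepan's rim (axes within 7 mm, height within 3 mm, tilt under 0.08 rad) (all of step 2 and horizontal distance between lid_knob and pan_mid below 0.007 m and z of lid_knob in the frame of pan_mid between 0.046 and 0.053 m and angle between lid_knob's own z axis and vertical below 0.08 rad and z of kettle_mid in the frame of hob between 0.056 and 0.064 m); the robot touches nothing.
It fails at once if kettle lifted more than 8 mm off the hob (z of kettle_mid in the frame of hob above 0.068 m).
It fails at once if saucepan lifted more than 8 mm off the hob (z of pan_mid in the frame of hob above 0.063 m).
It fails at once if kettle or saucepan tipped by more than 0.3 rad (angle between any of kettle_mid, pan_mid's own z axis and vertical above 0.3 rad).
It fails at once if a bystander moved more than 30 mm (distance of any of vase, pepper, sofa, car from where it was at the start of the episode above 0.03 m).
It also fails if it takes over 72 s, if anything falls off the work surface, if the arm or the gripper's body presses on something with over 40 N, if the wrist force passes 120 N, or if a joint passes its speed limit or range.

## Working session

There is one attempt and no reset: what is moved stays moved. The work goes in short steps, Python scripts to look and compute and a tool call to move; the robot and the scene stay as the last step left them, time stands still between calls to the robot, and variables do not carry over. Pictures are saved under pics/ and viewed, at most 12 in all, crops included, and the job is handed in when it is done.

Besides the shell and the picture viewer there is one more tool, called by a JSON object that holds its "op" and its "data". move_arm: Moves the arm, as the interface text tells. Its arguments: {"type":"object","properties":{"commands":{"type":"array"},"newtons":{"type":"number"}},"required":["commands"]}

```bash
mkdir -p pics; ls; python3 - <<'E'
from plant import env,snapshot,calibration
import cv2,numpy as np
for n in ("side","top"):
    cv2.imwrite(f"pics/{n}0.png",cv2.resize(snapshot(n)[:,:,::-1],None,fx=1.5,fy=1.5,interpolation=cv2.INTER_CUBIC))
    c=calibration(n);R=np.array(c["R"]);print(n,np.round(-R.T@np.array(c["t"]),3),np.round(R,2).tolist(),np.round(c["mtx"],1).tolist())
s=env.sense();print(s)
E
```

```text
pics
side [-0.125  0.641  0.979] [[-0.74, -0.67, -0.0], [-0.47, 0.52, -0.71], [0.48, -0.53, -0.7]] [[421.7, 0.0, 259.1], [0.0, 421.7, 187.8], [0.0, 0.0, 1.0]]
top [ 0.349 -0.02   1.321] [[-0.01, -1.0, -0.01], [-0.99, 0.01, -0.11], [0.11, 0.01, -0.99]] [[421.5, 0.0, 257.3], [0.0, 421.5, 195.1], [0.0, 0.0, 1.0]]
{'clock': 0.1, 'joint_pos': array([ 1.07679322,  0.5371079 , -0.00442182,  1.53877874,  0.00261867,
        1.0672781 , -0.07124247]), 'qvel': array([-0.00254857, -0.00274701, -0.00055932, -0.00273002, -0.00043506,
       -0.00204607, -0.0011222 ]), 'joint_torque': array([ 2.86650786e-03, -5.84564352e+01,  1.05216175e+00, -2.59781027e+01,
        1.26901132e-02,  4.58768191e-03,  3.53290964e-06]), 'tool_pos': array([ 0.26940517, -0.59091848,  0.23048779]), 'tcp_rot': array([ 9.77207327e-01,  2.12285718e-01, -2.34351480e-04, -7.47449357e-04]), 'contact_force': array([-0.27950045, -0.49596552, -0.05339169]), 'moment': array([ 0.00871554, -0.00382713,  0.00824388]), 'gripper_force': 0.0, 'opening': 0.08521782579192334}
```

View pics/top0.png

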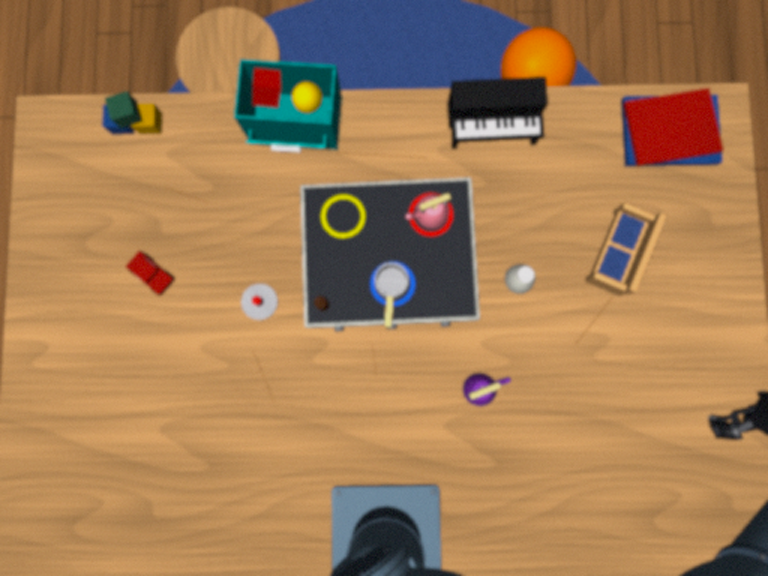

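View pics/side0.png

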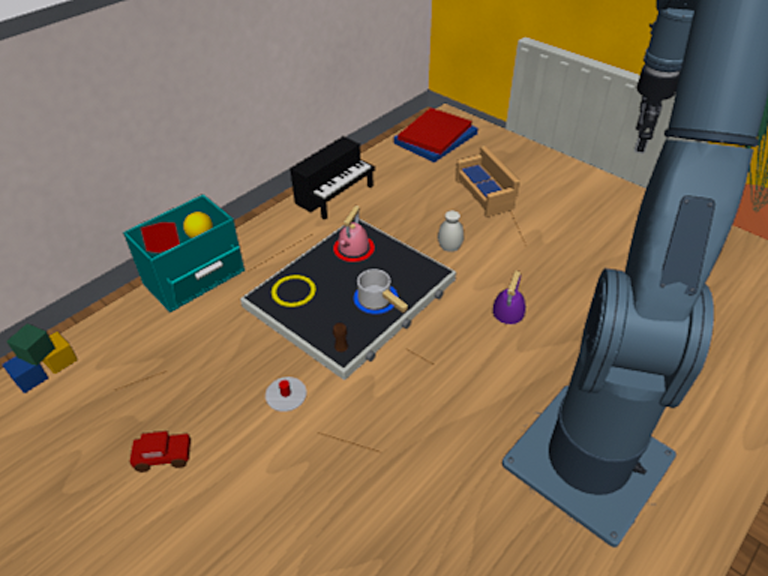

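The top view (1.5x) shows the yellow ring at (343,216), the kettle on the red ring at (430,214), and the pan at (390,283) with its handle pointing down. The lid is at (258,301), the vase at (520,278) and the pepper mill at (321,302). The side view agrees.

```bash
cat > h.py <<'E'
from plant import env,snapshot,calibration
import cv2,numpy as np
from scipy.optimize import least_squares
from scipy.spatial.transform import Rotation
def ray(n,px,z):
    c=calibration(n);K,R,t=[np.array(c[k],float) for k in("mtx","R","t")]
    px=np.atleast_2d(px).astype(float);d=(np.c_[px,np.ones(len(px))]@np.linalg.inv(K).T)@R
    o=-R.T@t;return (o+d*((z-o[2])/d[:,2])[:,None])[:,:2]
def proj(n,X):
    c=calibration(n);p=np.array(c["mtx"])@(np.array(c["R"])@np.array(X)+np.array(c["t"]));return p[:2]/p[2]
def hsv(im): return cv2.cvtColor(im,cv2.COLOR_RGB2HSV)
def mask(im,lo,hi,box=None):
    m=cv2.inRange(hsv(im),lo,hi)
    if box: b=np.zeros_like(m);x0,y0,x1,y1=box;b[y0:y1,x0:x1]=1;m=m*b
    return m
def big(m):
    n,l,s,c=cv2.connectedComponentsWithStats(m);i=1+s[1:,4].argmax();return (l==i).astype(np.uint8)*255
def pts(m): y,x=np.nonzero(m);return np.c_[x,y]
def circ(P,r=None):
    f=lambda q:np.hypot(P[:,0]-q[0],P[:,1]-q[1])-(r or q[2])
    q=least_squares(f,[*P.mean(0),r or .03][:2 if r else 3],loss="soft_l1",f_scale=.002);return np.round(q.x,4),np.round(np.abs(f(q.x)).mean(),4)
def state():
    s=env.sense();R=Rotation.from_quat(s["tcp_rot"]).as_matrix()
    print("t",round(s["clock"],2),"tcp",np.round(s["tool_pos"],4),"yaw",round(np.arctan2(R[1,0],R[0,0]),4),"tilt",np.round(R[:2,2],4),"open",round(s["opening"],4),"gf",s["gripper_force"],"F",np.round(s["contact_force"],1));return s,R
def go(x,y,z,yaw):
    s,R=state();d=(R.T@(np.array([x,y,z])-s["tool_pos"]))/.1
    T=Rotation.from_euler("z",yaw).as_matrix()@np.diag([1,-1,-1.])
    print("shift",np.round(d,3),"turn",np.round(Rotation.from_matrix(R.T@T).as_rotvec()/np.pi,4))
E
python3 - <<'E'
from h import *
T=snapshot("top");S=snapshot("side");np.save("T0",T);np.save("S0",S)
def rings(n,I,by,bb,br):
    for nm,lo,hi,b in(("yellow",(25,150,120),(35,255,255),by),("blue",(100,150,80),(125,255,255),bb),("red",(0,200,120),(4,255,255),br)):
        P=pts(mask(I,lo,hi,b)); W=ray(n,P,.03); print(n,nm,len(P),circ(W,.0415),circ(W))
rings("top",T,(205,120,250,165),(240,165,285,210),(265,120,310,165))
rings("side",S,(175,175,215,210),(230,175,270,215),(215,145,255,180))
# kettle
for n,I,b in(("top",T,(265,120,310,165)),("side",S,(215,130,260,180))):
    m=mask(I,(15,40,130),(30,140,255),b);P=pts(m);W=ray(n,P,.124 if n=="top" else .118)
    r=cv2.minAreaRect(W.astype(np.float32)*1000);c,s,v=W.mean(0),*np.linalg.svd(W-W.mean(0))[1:]
    print("bar",n,len(P),r,c,v[0])
    m=mask(I,(165,50,100),(179,160,255),b);P=pts(m);print("pink",n,len(P),P.mean(0))
# pan
m=mask(T,(0,0,90),(179,50,255),(245,168,278,202));P=pts(m);h,_=cv2.findContours(big(m),0,1);W=ray("top",h[0][:,0],.08);print("pan rim",circ(W,.034),circ(W))
m=mask(T,(15,40,130),(30,140,255),(250,190,268,213));P=pts(big(m));W=ray("top",P,.075);v=np.linalg.svd(W-W.mean(0))[2][0];print("handle",len(P),W.mean(0),v,W.min(0),W.max(0))
# lid
for n,I,b,in(("top",T,(155,182,192,220)),("side",S,(170,245,210,280))):
    P=pts(big(mask(I,(0,180,80),(8,255,255),b)));print("knob",n,len(P),ray(n,P.mean(0),.04 if n=="top" else .028))
    h,_=cv2.findContours(cv2.morphologyEx(mask(I,(0,0,110),(179,60,255),b),3,np.ones((3,3))),0,1);h=max(h,key=len);W=ray(n,h[:,0],.009);print("plate",circ(W,.038),circ(W))
for n in("top","side"):print(np.round(T[[143,143,200,190],[286,282,259,260]],0).tolist() if n=="top" else "")
E
```

```text
top yellow 353 (array([0.6604, 0.082 ]), np.float64(0.0034)) (array([0.6604, 0.0819, 0.0419]), np.float64(0.0034))
top blue 215 (array([ 0.5171, -0.019 ]), np.float64(0.0034)) (array([ 0.5187, -0.0186,  0.0437]), np.float64(0.0029))
top red 137 (array([ 0.6613, -0.1014]), np.float64(0.0021)) (array([ 0.6616, -0.1015,  0.0419]), np.float64(0.0021))
side yellow 194 (array([0.6563, 0.0824]), np.float64(0.0026)) (array([0.6563, 0.0824, 0.0416]), np.float64(0.0026))
side blue 131 (array([ 0.5126, -0.0181]), np.float64(0.0029)) (array([ 0.5133, -0.0191,  0.0428]), np.float64(0.0028))
side red 97 (array([ 0.6572, -0.101 ]), np.float64(0.0024)) (array([ 0.6578, -0.1015,  0.0422]), np.float64(0.0024))
bar top 115 ((678.0354614257812, -77.7371597290039), (105.50092315673828, 50.43444061279297), 61.7791862487793) [ 0.66926708 -0.09834036] [-0.4135633  -0.91047537]
pink top 361 [286.11357341 144.12188366]
bar side 878 ((651.2026977539062, -107.94532775878906), (141.96372985839844, 149.80189514160156), 42.0791130065918) [ 0.65989449 -0.1210334 ] [0.48826977 0.87269275]
pink side 309 [235.35598706 160.18770227]
pan rim (array([ 0.5146, -0.0176]), np.float64(0.0023)) (array([ 0.5145, -0.0178,  0.0333]), np.float64(0.0023))
handle 80 [ 0.46125796 -0.01159985] [-0.99242944  0.12281617] [ 0.44123328 -0.02097237] [ 0.48601846 -0.00257939]
knob top 14 [[0.48419809 0.25755893]]
plate (array([0.486 , 0.2598]), np.float64(0.0012)) (array([0.4861, 0.2598, 0.0368]), np.float64(0.0007))
knob side 53 [[0.48059753 0.26118181]]
plate (array([0.4822, 0.2598]), np.float64(0.0011)) (array([0.4822, 0.2598, 0.0371]), np.float64(0.0007))
[[228, 148, 166], [210, 122, 136], [225, 216, 146], [196, 194, 198]]
```

```bash
python3 - <<'E'
from h import *
T=np.load("T0.npy");S=np.load("S0.npy")
for n,I,b in(("top",T,(270,122,308,150)),("side",S,(225,135,242,155))):
    m=big(mask(I,(20,60,170),(30,150,255),b));P=pts(m);W=ray(n,P,.124 if n=="top" else .12)
    v=np.linalg.svd(W-W.mean(0))[2][0];k=(W-W.mean(0))@v
    print(n,len(P),P.min(0),P.max(0),W.mean(0),v,W.mean(0)+v*(k.min()+k.max())/2,np.ptp(k))
h=cv2.findContours(big(mask(T,(165,50,100),(179,160,255),(265,120,310,165))),0,1)[0][0][:,0]
print(circ(ray("top",h,.05)))
a=T[120:165,262:312];b=S[130:180,212:262]
cv2.imwrite("pics/k.png",np.hstack([cv2.resize(a,(400,360),interpolation=2),cv2.resize(b,(360,360),interpolation=2)])[:,:,::-1])
E
```

```text
top 72 [281 130] [299 139] [ 0.66275284 -0.10453199] [ 0.38223693 -0.92406436] [ 0.66279705 -0.10463888] 0.05870139127420802
side 33 [230 138] [238 148] [ 0.66080141 -0.10234563] [-0.35852023  0.93352196] [ 0.66096619 -0.10277467] 0.05691124592939661
(array([ 0.6541, -0.0986,  0.0322]), np.float64(0.0066))
```

View pics/k.png

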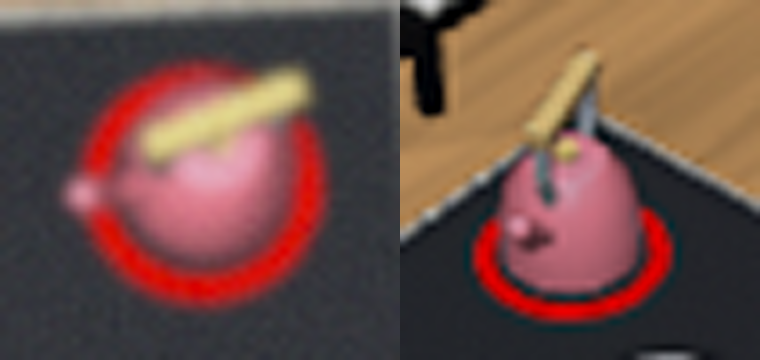

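{"op": "move_arm", "data": {"commands": [[[1,-0.5,0,0,0,-0.484,85],[1,-0.5,0,0,0,-0.484,85],[1,-0.5,0,0,0,-0.484,85],[1,-0.5,0,0,0,-0.484,85],[1,-0.5,0,0,0,-0.484,85],[1,-0.5,0,0,0,-0.484,85],[1,-0.5,0,0,0,-0.484,85],[1,-0.5,0,0,0,-0.484,85],[1,-0.5,0,0,0,-0.484,85],[1,-0.5,0,0,0,-0.484,85],[1,-0.5,0,0,0,-0.484,85],[1,-0.5,0,0,0,-0.484,85],[1,-0.5,0,0,0,-0.484,85]]]}}

```text
clock: 1.28
tool_pos: [0.3396, -0.5044, 0.2311]
tcp_rot: [0.56, 0.829, 0.0, -0.0]
contact_force: [0.7, 1.1, -0.3]
opening: 0.0852
gripper_force: 0.0
```

```bash
python3 -c "
from h import *
go(.661,-.1035,.2,1.95)"
```

```text
t 1.28 tcp [ 0.3396 -0.5044  0.2311] yaw 1.9529 tilt [-0.0002  0.0005] open 0.0852 gf 0.0 F [ 0.7  1.1 -0.3]
shift [2.522 4.477 0.312] turn [-0.     -0.0002  0.0009]
```

{"op": "move_arm", "data": {"commands": [[[0.56,1,0.05,0,0,0,85],[0.56,1,0.05,0,0,0,85],[0.56,1,0.05,0,0,0,85]]]}}

```text
clock: 1.53
tool_pos: [0.414, -0.4129, 0.2262]
tcp_rot: [0.563, 0.827, 0.001, 0.0]
contact_force: [0.8, 0.5, 0.3]
opening: 0.0854
gripper_force: 0.0
```

{"op": "move_arm", "data": {"commands": [[[0.56,1,0.05,0,0,0,85],[0.56,1,0.05,0,0,0,85],[0.56,1,0.05,0,0,0,85]]]}}

```text
clock: 1.78
tool_pos: [0.4866, -0.3231, 0.2213]
tcp_rot: [0.562, 0.827, 0.001, 0.0]
contact_force: [0.5, 0.6, -0.6]
opening: 0.0851
gripper_force: 0.0
```

{"op": "move_arm", "data": {"commands": [[[0.56,1,0.05,0,0,0,85],[0.56,1,0.05,0,0,0,85],[0.56,1,0.05,0,0,0,85]]]}}

```text
clock: 2.03
tool_pos: [0.5588, -0.234, 0.2163]
tcp_rot: [0.562, 0.827, 0.001, 0.0]
contact_force: [-0.1, 0.2, -0.5]
opening: 0.0847
gripper_force: 0.0
```

{"op": "move_arm", "data": {"commands": [[[0.56,1,0.05,0,0,0,85],[0.56,1,0.05,0,0,0,85],[0.56,1,0.05,0,0,0,85],[0.56,1,0.05,0,0,0,85],[0.56,1,0.05,0,0,0,85],[0.56,1,0.05,0,0,0,85]]]}}

```text
clock: 2.53
tool_pos: [0.6286, -0.1498, 0.2109]
tcp_rot: [0.563, 0.827, -0.001, -0.0]
contact_force: [-0.2, -1.4, 0.0]
opening: 0.0848
gripper_force: 0.0
```

```bash
python3 -c "
from h import *
go(.661,-.1035,.1,1.95)"
```

```text
t 2.53 tcp [ 0.6286 -0.1498  0.2109] yaw 1.946 tilt [-0.0011 -0.001 ] open 0.0848 gf 0.0 F [-0.2 -1.4  0. ]
shift [0.312 0.472 1.108] turn [-0.0004  0.0002 -0.0013]
```

{"op": "move_arm", "data": {"commands": [[[0.31,0.47,0.1,0,0,0,85],[0.31,0.47,0.1,0,0,0,85],[0.31,0.47,0.1,0,0,0,85],[0.31,0.47,0.5,0,0,0,50],[0.31,0.47,0.7,0,0,0,50],[0.31,0.47,0.9,0,0,0,50],[0.31,0.47,1,0,0,0,50],[0.31,0.47,1,0,0,0,50],[0.31,0.47,1,0,0,0,50],[0.31,0.47,1,0,0,0,50]]]}}

```text
clock: 3.37
tool_pos: [0.6623, -0.1034, 0.1129]
tcp_rot: [0.562, 0.827, 0.0, 0.001]
contact_force: [0.3, -0.1, 0.8]
opening: 0.0503
gripper_force: 0.0
```

```bash
python3 -c "
from h import *
go(.661,-.1035,.1,1.95)
S=snapshot('side');T=snapshot('top')
cv2.imwrite('pics/g.png',np.hstack([cv2.resize(T[100:200,230:330],(400,400),interpolation=2),cv2.resize(S[110:210,190:290],(400,400),interpolation=2)])[:,:,::-1])"
```

```text
t 3.37 tcp [ 0.6623 -0.1034  0.1129] yaw 1.9473 tilt [ 0.0022 -0.0005] open 0.0503 gf 0.0 F [ 0.3 -0.1  0.8]
shift [ 0.004 -0.013  0.129] turn [ 0.0006  0.0004 -0.0009]
```

View pics/g.png

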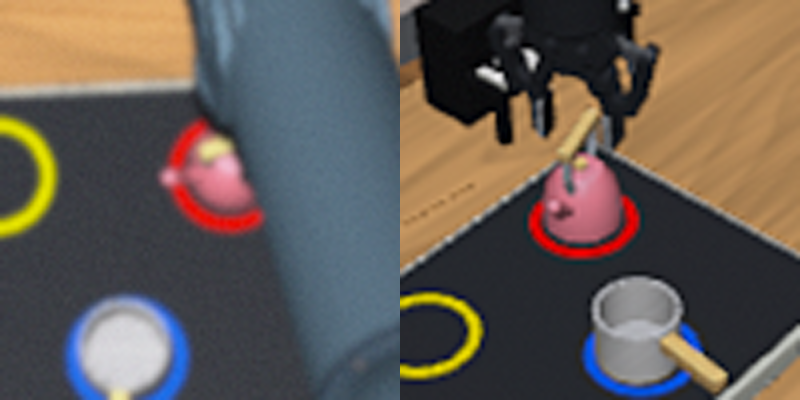

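The side view shows the bar between the open fingers, so I go down 13 mm and close.

{"op": "move_arm", "data": {"commands": [[[0,-0.01,0.13,0,0,0,50],[0,-0.01,0.13,0,0,0,50],[0,-0.01,0.13,0,0,0,25],[0,-0.01,0.13,0,0,0,25],[0,-0.01,0.13,0,0,0,25],[0,-0.01,0.13,0,0,0,15],[0,-0.01,0.13,0,0,0,15],[0,-0.01,0.13,0,0,0,5],[0,-0.01,0.13,0,0,0,5],[0,-0.01,0.13,0,0,0,5],[0,-0.01,0.13,0,0,0,5],[0,-0.01,0.13,0,0,0,5]]], "newtons": 30}}

```text
clock: 4.47
tool_pos: [0.6607, -0.1029, 0.0985]
tcp_rot: [0.562, 0.827, 0.0, 0.0]
contact_force: [0.1, 1.0, 2.3]
opening: 0.0115
gripper_force: 32.9
```

```bash
python3 -c "
from h import *
T=snapshot('top');S=snapshot('side')
s,R=state();go(.6585,.082,s['tool_pos'][2],1.95)
m=big(mask(S,(20,60,170),(30,150,255),(225,135,242,155)));print(ray('side',pts(m).mean(0),.12))
"
```

```text
t 4.57 tcp [ 0.6607 -0.1029  0.0985] yaw 1.9484 tilt [0.0005 0.    ] open 0.0114 gf 32.93266832828522 F [ 0.8 -0.4  2.1]
t 4.57 tcp [ 0.6607 -0.1029  0.0985] yaw 1.9484 tilt [0.0005 0.    ] open 0.0114 gf 32.93266832828522 F [ 0.8 -0.4  2.1]
shift [1.727 0.661 0.   ] turn [ 0.0001  0.     -0.0005]
[[ 0.65415958 -0.09082739]]
```

{"op": "move_arm", "data": {"commands": [[[0.1,0.04,0,0,0,0,5],[0.25,0.1,0,0,0,0,5],[0.4,0.15,0,0,0,0,5],[0.55,0.21,0,0,0,0,5],[0.7,0.27,0,0,0,0,5],[0.8,0.31,0,0,0,0,5],[0.86,0.33,0,0,0,0,5],[0.86,0.33,0,0,0,0,5]]]}}

```text
clock: 5.23
tool_pos: [0.6594, -0.0078, 0.0985]
tcp_rot: [0.561, 0.828, 0.001, -0.0]
contact_force: [0.6, 1.5, 2.8]
opening: 0.0113
gripper_force: 33.1
```

{"op": "move_arm", "data": {"commands": [[[0.1,0.04,0,0,0,0,5],[0.25,0.1,0,0,0,0,5],[0.4,0.15,0,0,0,0,5],[0.55,0.21,0,0,0,0,5],[0.7,0.27,0,0,0,0,5],[0.8,0.31,0,0,0,0,5],[0.86,0.33,0,0,0,0,5],[0.86,0.33,0,0,0,0,5],[0.86,0.33,0,0,0,0,5]]]}}

```text
clock: 5.98
tool_pos: [0.6584, 0.0828, 0.0984]
tcp_rot: [0.561, 0.828, 0.001, -0.0]
contact_force: [-0.1, 1.5, 6.7]
opening: 0.0114
gripper_force: 33.4
```

```bash
python3 -c "
from h import *
S=snapshot('side');T=snapshot('top')
go(.6585,.082,.0985,1.95)
cv2.imwrite('pics/y.png',np.hstack([cv2.resize(T[100:200,180:280],(400,400),interpolation=2),cv2.resize(S[140:240,150:250],(400,400),interpolation=2)])[:,:,::-1])"
```

```text
t 6.08 tcp [0.6586 0.0818 0.0984] yaw 1.9483 tilt [0.0003 0.001 ] open 0.0115 gf 33.3909809589386 F [-0.3  2.4  4.9]
shift [ 0.002  0.    -0.001] turn [ 0.0002 -0.0003 -0.0005]
```

View pics/y.png

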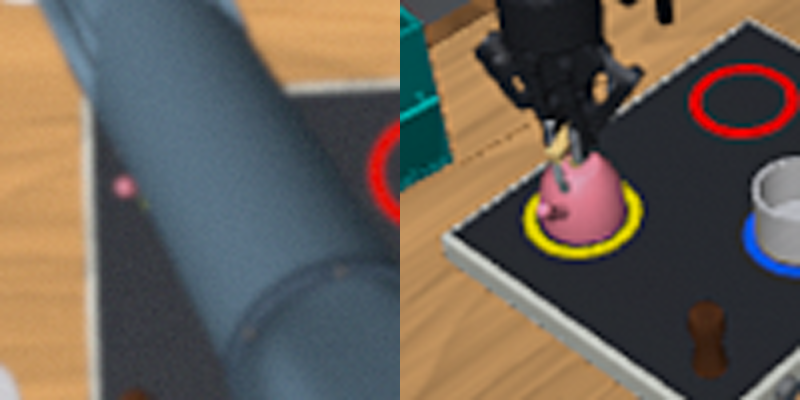

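The side view shows the kettle inside the yellow ring, spanning pixels 540–627 against 525–640 for the ring. Next I release, rise, and move toward the pan.

{"op": "move_arm", "data": {"commands": [[[0,0,0,0,0,0,15],[0,0,0,0,0,0,30],[0,0,0,0,0,0,45],[0,0,0,0,0,0,50],[0,0,0,0,0,0,50],[0,0,-0.2,0,0,0,50],[0,0,-0.5,0,0,0,50],[0,0,-0.9,0,0,0,50],[0,0,-1,0,0,0,50],[0,0,-1,0,0,0,50]]]}}

```text
clock: 6.92
tool_pos: [0.661, 0.0819, 0.2027]
tcp_rot: [0.562, 0.827, 0.003, 0.003]
contact_force: [0.8, 0.3, -1.1]
opening: 0.0499
gripper_force: 0.0
```

```bash
python3 -c "
from h import *
S=snapshot('side');T=snapshot('top')
P=pts(mask(S,(0,200,120),(4,255,255),(215,145,265,180)));print('red side',len(P),circ(ray('side',P,.03)))
go(.449,-.010,.2,-.123);go(.449,-.010,.2,np.pi-.123)
"
```

```text
red side 142 (array([ 0.6569, -0.1007,  0.0415]), np.float64(0.0024))
t 7.02 tcp [0.6584 0.081  0.1982] yaw 1.9482 tilt [ 0.0003 -0.0003] open 0.0498 gf 0.0 F [ 0.5  0.5 -0.1]
shift [-0.075 -2.282 -0.018] turn [2.000e-04 0.000e+00 6.593e-01]
t 7.02 tcp [0.6584 0.081  0.1982] yaw 1.9482 tilt [ 0.0003 -0.0003] open 0.0498 gf 0.0 F [ 0.5  0.5 -0.1]
shift [-0.075 -2.282 -0.018] turn [-0.000e+00  1.000e-04 -3.407e-01]
```

{"op": "move_arm", "data": {"commands": [[[0,-1,0,0,0,-0.341,60],[0,-1,0,0,0,-0.341,60],[0,-1,0,0,0,-0.341,60],[0,-1,0,0,0,-0.341,60],[0,-1,0,0,0,-0.341,60],[0,-1,0,0,0,-0.341,60],[0,-1,0,0,0,-0.341,60],[0,-1,0,0,0,-0.341,60],[0,-1,0,0,0,-0.341,60],[0,-1,0,0,0,-0.341,60],[0,-1,0,0,0,-0.341,60]]]}}

```text
clock: 7.93
tool_pos: [0.5646, 0.0441, 0.1969]
tcp_rot: [0.062, 0.998, 0.0, -0.001]
contact_force: [-0.8, 0.3, -0.4]
opening: 0.0598
gripper_force: 0.0
```

{"op": "move_arm", "data": {"commands": [[[0.9,-0.4,0,0,0,0,60],[0.9,-0.4,0,0,0,0,60],[0.9,-0.4,0,0,0,0,60],[0.9,-0.4,0,0,0,0,60],[0.9,-0.4,0,0,0,0,60],[0.9,-0.4,0,0,0,0,60]]]}}

```text
clock: 8.43
tool_pos: [0.4722, 0.0159, 0.1984]
tcp_rot: [0.062, 0.998, 0.0, 0.0]
contact_force: [0.1, 0.3, -0.1]
opening: 0.0601
gripper_force: 0.0
```

```bash
python3 -c "
from h import *
S=snapshot('side');T=snapshot('top')
for n,I,b in(('top',T,(205,120,250,165)),('side',S,(175,150,215,182))):
    m=big(mask(I,(20,60,170),(30,150,255),b));P=pts(m);W=ray(n,P,.122);print(n,len(P),P.min(0),P.max(0),W.mean(0))
go(.449,-.010,.05,np.pi-.123)
"
```

```text
top 83 [217 131] [236 142] [0.65943502 0.07971946]
side 46 [187 165] [198 178] [0.65490353 0.08228933]
t 8.53 tcp [0.4723 0.0162 0.1984] yaw 3.0192 tilt [0.0008 0.0009] open 0.06 gf 0.0 F [ 0.9  0.3 -0.3]
shift [ 0.201 -0.29   1.483] turn [0.0003 0.0002 0.0002]
```

{"op": "move_arm", "data": {"commands": [[[0.2,-0.29,0,0,0,0,50],[0.2,-0.29,0,0,0,0,50],[0.2,-0.29,0.4,0,0,0,50],[0.2,-0.29,0.8,0,0,0,50],[0.2,-0.29,1,0,0,0,50],[0.2,-0.29,1,0,0,0,50],[0.2,-0.29,1,0,0,0,50],[0.2,-0.29,1,0,0,0,50]]]}}

```text
clock: 9.2
tool_pos: [0.4493, -0.0102, 0.0994]
tcp_rot: [0.061, 0.998, 0.0, 0.001]
contact_force: [0.3, -0.5, -0.0]
opening: 0.05
gripper_force: 0.0
```

```bash
python3 -c "
from h import *
go(.449,-.010,.05,np.pi-.123)
S=snapshot('side')
cv2.imwrite('pics/p.png',cv2.resize(S[150:250,210:310],(500,500),interpolation=2)[:,:,::-1])
"
```

```text
t 9.2 tcp [ 0.4493 -0.0102  0.0994] yaw 3.0198 tilt [0.0019 0.0004] open 0.05 gf 0.0 F [ 0.3 -0.5 -0. ]
shift [0.004 0.002 0.494] turn [0.0002 0.0006 0.0004]
```

View pics/p.png

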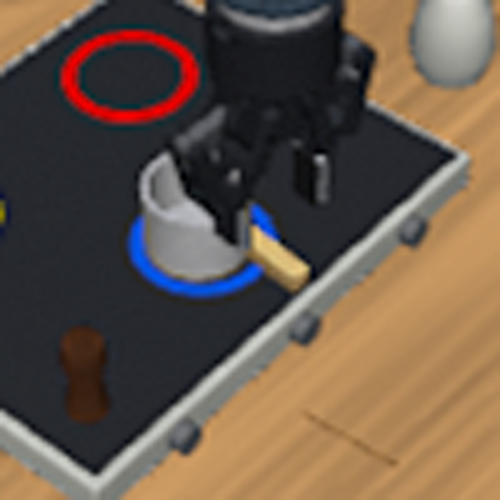

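The crop shows the fingers on either side of the handle, with the near finger at (235,210) and the far one at (315,180). I go down 49 mm and close.

{"op": "move_arm", "data": {"commands": [[[0,0,0.2,0,0,0,50],[0,0,0.4,0,0,0,50],[0,0,0.49,0,0,0,50],[0,0,0.49,0,0,0,50],[0,0,0.49,0,0,0,50],[0,0,0.49,0,0,0,30],[0,0,0.49,0,0,0,22],[0,0,0.49,0,0,0,18],[0,0,0.49,0,0,0,14],[0,0,0.49,0,0,0,5],[0,0,0.49,0,0,0,5],[0,0,0.49,0,0,0,5],[0,0,0.49,0,0,0,5]]], "newtons": 30}}

```text
clock: 10.33
tool_pos: [0.4483, -0.0107, 0.0497]
tcp_rot: [0.061, 0.998, -0.0, 0.0]
contact_force: [-0.5, 0.3, 6.0]
opening: 0.0133
gripper_force: 33.5
```

```bash
python3 -c "
from h import *
state()
S=snapshot('side');T=snapshot('top')
np.save('T1',T)
for n,I,b in(('top',T,(240,165,285,210)),('side',S,(230,175,270,205))):
    h=cv2.findContours(big(mask(I,(0,0,90),(179,50,255),b)),0,1)[0][0][:,0];print(n,len(h),circ(ray(n,h,.08),.034),h.min(0),h.max(0))
"
```

```text
t 10.33 tcp [ 0.4483 -0.0107  0.0497] yaw 3.0197 tilt [ 0.0007 -0.0002] open 0.0133 gf 33.50067973136902 F [-0.5  0.3  6. ]Traceback (most recent call last):
  File "<string>", line 7, in <module>
    h=cv2.findContours(big(mask(I,(0,0,90),(179,50,255),b)),0,1)[0][0][:,0];print(n,len(h),circ(ray(n,h,.08),.034),h.min(0),h.max(0))
                       ~~~^^^^^^^^^^^^^^^^^^^^^^^^^^^^^^^^^
  File "h.py", line 17, in big
    n,l,s,c=cv2.connectedComponentsWithStats(m);i=1+s[1:,4].argmax();return (l==i).astype(np.uint8)*255
                                                    ~~~~~~~~~~~~~~^^
ValueError: attempt to get argmax of an empty sequence
```

{"op": "move_arm", "data": {"commands": [[[-0.1,-0.04,0,0,0,0,5],[-0.25,-0.1,0,0,0,0,5],[-0.4,-0.17,0,0,0,0,5],[-0.55,-0.23,0,0,0,0,5],[-0.7,-0.29,0,0,0,0,5],[-0.775,-0.32,0,0,0,0,5],[-0.775,-0.32,0,0,0,0,5]]]}}

```text
clock: 11.02
tool_pos: [0.5229, -0.0529, 0.0496]
tcp_rot: [0.062, 0.998, 0.0, 0.001]
contact_force: [1.3, -0.9, 3.7]
opening: 0.0136
gripper_force: 33.2
```

{"op": "move_arm", "data": {"commands": [[[-0.1,-0.04,0,0,0,0,5],[-0.25,-0.1,0,0,0,0,5],[-0.4,-0.17,0,0,0,0,5],[-0.55,-0.23,0,0,0,0,5],[-0.7,-0.29,0,0,0,0,5],[-0.775,-0.32,0,0,0,0,5],[-0.775,-0.32,0,0,0,0,5],[-0.775,-0.32,0,0,0,0,5],[-0.775,-0.32,0,0,0,0,5]]]}}

```text
clock: 11.77
tool_pos: [0.5935, -0.0926, 0.0494]
tcp_rot: [0.061, 0.998, -0.0, 0.0]
contact_force: [0.2, -0.4, 2.6]
opening: 0.0137
gripper_force: 33.3
```

```bash
python3 -c "
from h import *
state()
S=snapshot('side');T=snapshot('top')
cv2.imwrite('pics/r.png',np.hstack([cv2.resize(T[100:200,230:330],(400,400),interpolation=2),cv2.resize(S[110:210,190:290],(400,400),interpolation=2)])[:,:,::-1])"
```

```text
t 11.77 tcp [ 0.5935 -0.0926  0.0494] yaw 3.0203 tilt [ 0.0002 -0.0001] open 0.0137 gf 33.28442931175232 F [ 0.2 -0.4  2.6]
```

View pics/r.png

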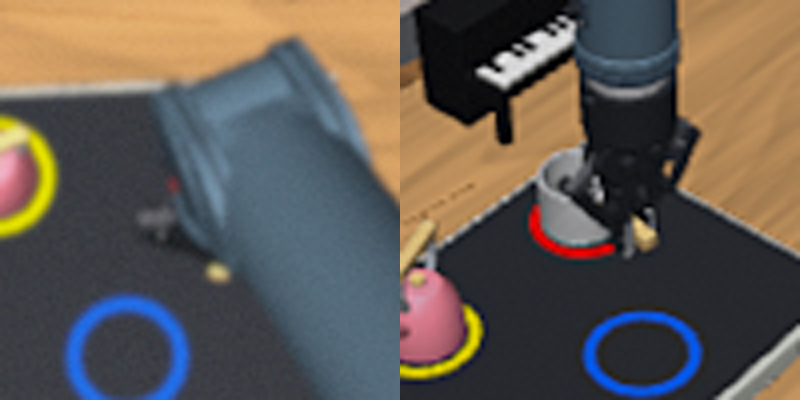

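The side view shows the pan inside the red ring. I release, rise, and measure.

{"op": "move_arm", "data": {"commands": [[[0,0,0,0,0,0,16],[0,0,0,0,0,0,25],[0,0,0,0,0,0,40],[0,0,0,0,0,0,40],[0,0,-0.2,0,0,0,40],[0,0,-0.6,0,0,0,40],[0,0,-1,0,0,0,40],[0,0,-1,0,0,0,40]]]}}

```text
clock: 12.53
tool_pos: [0.5984, -0.0926, 0.1565]
tcp_rot: [0.061, 0.998, -0.0, 0.005]
contact_force: [1.9, -0.7, 0.1]
opening: 0.0398
gripper_force: 0.0
```

{"op": "move_arm", "data": {"commands": [[[0.9,1,-0.4,0,0,0,60],[0.9,1,-0.4,0,0,0,60],[0.9,1,-0.4,0,0,0,60],[0.9,1,-0.4,0,0,0,60]]]}}

```text
clock: 12.87
tool_pos: [0.5139, 0.0225, 0.1907]
tcp_rot: [0.058, 0.998, 0.001, -0.0]
contact_force: [0.5, 0.8, -0.1]
opening: 0.0602
gripper_force: 0.0
```

{"op": "move_arm", "data": {"commands": [[[0.3,1,0,0,0,0,60],[0.3,1,0,0,0,0,60],[0.3,1,0,0,0,0,60],[0.3,1,0,0,0,0,60],[0.3,1,0,0,0,0,60],[0.3,1,0,0,0,0,60]]]}}

```text
clock: 13.37
tool_pos: [0.4993, 0.1188, 0.189]
tcp_rot: [0.061, 0.998, -0.001, -0.0]
contact_force: [1.0, -0.7, 0.8]
opening: 0.0602
gripper_force: 0.0
```

```bash
python3 -c "
from h import *
S=snapshot('side');T=snapshot('top')
go(.484,.2595,.2,np.pi-.123)
a=cv2.resize(T[115:165,265:315],(400,400),interpolation=2);b=cv2.resize(S[135:185,215:265],(400,400),interpolation=2)
cv2.imwrite('pics/m.png',np.hstack([a,b])[:,:,::-1])
for n,I,b in(('top',T,(265,115,312,150)),('side',S,(215,140,262,175))):
    m=big(mask(I,(0,0,95),(179,60,255),b));h=cv2.findContours(m,0,1)[0][0][:,0];print(n,circ(ray(n,h,.08),.034),h.min(0),h.max(0))
    P=pts(mask(I,(0,200,120),(4,255,255),(265,115,312,165) if n=='top' else (215,140,265,182)));print('ring',len(P),circ(ray(n,P,.03),.0415))
"
```

```text
t 13.47 tcp [0.4995 0.1182 0.1889] yaw 3.017 tilt [-0.0006 -0.001 ] open 0.0596 gf 0.0 F [ 0.3 -0.4  0.3]
shift [ 0.329  1.383 -0.112] turn [-0.0003 -0.0001 -0.0005]
top (array([ 0.6635, -0.1   ]), np.float64(0.0028)) [277 126] [298 149]
ring 109 (array([ 0.6605, -0.1012]), np.float64(0.0021))
side (array([ 0.631 , -0.1256]), np.float64(0.0123)) [233 145] [261 159]
ring 44 (array([ 0.6568, -0.1008]), np.float64(0.0022))
```

View pics/m.png

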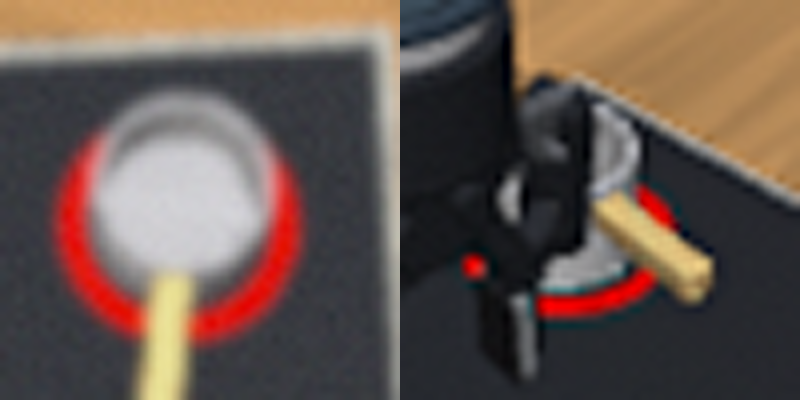

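The top crop shows the pan centred inside the red ring. Next is the lid: I move above it, then measure the pan from the side with nothing in the way.

{"op": "move_arm", "data": {"commands": [[[0.33,1,-0.1,0,0,0,50],[0.33,1,-0.1,0,0,0,50],[0.33,1,-0.1,0,0,0,50],[0.33,1,-0.1,0,0,0,50]]]}}

```text
clock: 13.8
tool_pos: [0.4774, 0.2286, 0.2004]
tcp_rot: [0.058, 0.998, 0.002, 0.0]
contact_force: [0.5, 0.4, -0.2]
opening: 0.0501
gripper_force: 0.0
```

{"op": "move_arm", "data": {"commands": [[[0,0.38,0,0,0,0,50],[0,0.38,0,0,0,0,50],[0,0.38,0,0,0,0,50],[0,0.38,0.5,0,0,0,50],[0,0.38,0.8,0,0,0,50],[0,0.38,0.8,0,0,0,50],[0,0.38,0.8,0,0,0,50]]]}}

```text
clock: 14.38
tool_pos: [0.4825, 0.2584, 0.1181]
tcp_rot: [0.062, 0.998, -0.002, -0.002]
contact_force: [0.1, -0.1, -0.4]
opening: 0.0501
gripper_force: 0.0
```

```bash
python3 -c "
from h import *
go(.4838,.2596,.014,np.pi-.123)
S=snapshot('side');T=snapshot('top')
for n,I,b in(('top',T,(265,115,312,149)),('side',S,(215,140,259,180))):
    m=big(cv2.morphologyEx(mask(I,(0,0,95),(179,50,255),b),2,np.ones((3,3))));h=cv2.findContours(m,0,1)[0][0][:,0];W=ray(n,h,.08)
    # rim: keep the contour points on the half away from the camera
    for k in (.5,.7,1): 
        o=h[h[:,1]<h[:,1].min()+k*np.ptp(h[:,0])*(.9 if n=='top' else .7)];print(n,k,len(o),circ(ray(n,o,.08),.034),h.min(0),h.max(0))
"
```

```text
t 14.38 tcp [0.4825 0.2584 0.1181] yaw 3.0178 tilt [-0.0039 -0.0029] open 0.0501 gf 0.0 F [ 0.1 -0.1 -0.4]
shift [-0.015  0.017  1.041] turn [-0.0011 -0.0011 -0.0003]
top 0.5 30 (array([ 0.6663, -0.1009]), np.float64(0.0013)) [277 126] [298 148]
top 0.7 38 (array([ 0.6664, -0.1007]), np.float64(0.0019)) [277 126] [298 148]
top 1 48 (array([ 0.6663, -0.1001]), np.float64(0.0019)) [277 126] [298 148]
side 0.5 25 (array([ 0.657 , -0.0987]), np.float64(0.0018)) [225 147] [244 170]
side 0.7 32 (array([ 0.6569, -0.0992]), np.float64(0.0023)) [225 147] [244 170]
side 1 43 (array([ 0.657 , -0.0984]), np.float64(0.0024)) [225 147] [244 170]
```

{"op": "move_arm", "data": {"commands": [[[-0.01,0.01,0.5,0,0,0,50],[-0.01,0.01,0.9,0,0,0,50],[-0.01,0.01,1,0,0,0,50],[-0.01,0.01,1,0,0,0,50],[-0.01,0.01,1,0,0,0,50],[-0.01,0.01,1,0,0,0,35],[-0.01,0.01,1,0,0,0,27],[-0.01,0.01,1,0,0,0,23],[-0.01,0.01,1,0,0,0,20],[-0.01,0.01,1,0,0,0,10],[-0.01,0.01,1,0,0,0,10],[-0.01,0.01,1,0,0,0,10],[-0.01,0.01,1,0,0,0,10]]], "newtons": 30}}

```text
clock: 15.57
tool_pos: [0.4852, 0.262, 0.0206]
tcp_rot: [0.061, 0.998, 0.0, 0.001]
contact_force: [-0.4, -2.1, 8.2]
opening: 0.0184
gripper_force: 29.0
```

```bash
python3 -c "
from h import *
state()
"
```

```text
t 15.57 tcp [0.4852 0.262  0.0206] yaw 3.0193 tilt [0.0019 0.0002] open 0.0184 gf 29.03155356645584 F [-0.4 -2.1  8.2]
```

Fingertips are at 20 mm, so the grip is too high on the knob. I reopen, lower 7 mm and regrip.

{"op": "move_arm", "data": {"commands": [[[0,0,0,0,0,0,30],[0,0,0,0,0,0,45],[0,0,0,0,0,0,45],[0,0,0.04,0,0,0,45],[0,0,0.04,0,0,0,45],[0,0,0.04,0,0,0,45]]]}}

```text
clock: 16.07
tool_pos: [0.484, 0.2617, 0.0149]
tcp_rot: [0.061, 0.998, -0.0, -0.0]
contact_force: [0.3, -0.6, -0.6]
opening: 0.045
gripper_force: 0.0
```

```bash
python3 -c "
from h import *
go(.484,.26,.0135,np.pi-.123)
"
```

```text
t 16.07 tcp [0.484  0.2617 0.0149] yaw 3.0197 tilt [-0.0007 -0.0003] open 0.045 gf 0.0 F [ 0.3 -0.6 -0.6]
shift [-0.002 -0.017  0.014] turn [-0.0001 -0.0002  0.0004]
```

{"op": "move_arm", "data": {"commands": [[[0,-0.01,0.01,0,0,0,45],[0,-0.01,0.01,0,0,0,35],[0,-0.01,0.01,0,0,0,27],[0,-0.01,0.01,0,0,0,23],[0,-0.01,0.01,0,0,0,20],[0,-0.01,0.01,0,0,0,10],[0,-0.01,0.01,0,0,0,10],[0,-0.01,0.01,0,0,0,10],[0,-0.01,0.01,0,0,0,10],[0,-0.01,0.01,0,0,0,10]]], "newtons": 30}}

```text
clock: 16.9
tool_pos: [0.4843, 0.2611, 0.0145]
tcp_rot: [0.061, 0.998, 0.0, 0.0]
contact_force: [0.1, 1.3, 2.9]
opening: 0.0186
gripper_force: 29.3
```

```bash
python3 -c "
from h import *
state()
"
```

```text
t 16.9 tcp [0.4843 0.2611 0.0145] yaw 3.0197 tilt [0.0003 0.0003] open 0.0186 gf 29.29616153240204 F [0.1 1.3 2.9]
```

{"op": "move_arm", "data": {"commands": [[[0,0,-0.2,0,0,0,10],[0,0,-0.5,0,0,0,10],[0,0,-0.8,0,0,0,10],[0,0,-1,0,0,0,10],[0,0,-1,0,0,0,10]]]}}

```text
clock: 17.32
tool_pos: [0.4862, 0.2622, 0.118]
tcp_rot: [0.061, 0.998, 0.002, 0.003]
contact_force: [0.2, 1.1, -0.6]
opening: 0.019
gripper_force: 29.4
```

{"op": "move_arm", "data": {"commands": [[[0,0,-0.3,0,0,0,10],[-0.1,-0.2,-0.5,0,0,0,10],[-0.25,-0.4,-0.6,0,0,0,10],[-0.4,-0.65,-0.6,0,0,0,10],[-0.55,-0.84,-0.6,0,0,0,10]]]}}

```text
clock: 17.73
tool_pos: [0.529, 0.1684, 0.174]
tcp_rot: [0.061, 0.998, -0.001, 0.0]
contact_force: [0.2, -0.3, -1.1]
opening: 0.019
gripper_force: 29.5
```

{"op": "move_arm", "data": {"commands": [[[-0.15,-0.21,0,0,0,0,10],[-0.28,-0.42,0,0,0,0,10],[-0.4,-0.63,0,0,0,0,10],[-0.55,-0.84,0,0,0,0,10]]]}}

```text
clock: 18.07
tool_pos: [0.5723, 0.0792, 0.173]
tcp_rot: [0.061, 0.998, -0.0, -0.001]
contact_force: [-1.2, 0.6, -0.0]
opening: 0.019
gripper_force: 29.5
```

{"op": "move_arm", "data": {"commands": [[[-0.15,-0.21,0,0,0,0,10],[-0.28,-0.42,0,0,0,0,10],[-0.4,-0.63,0,0,0,0,10],[-0.55,-0.84,0,0,0,0,10]]]}}

```text
clock: 18.4
tool_pos: [0.6166, -0.0109, 0.1728]
tcp_rot: [0.061, 0.998, -0.0, -0.001]
contact_force: [1.5, 0.7, -0.5]
opening: 0.019
gripper_force: 29.5
```

{"op": "move_arm", "data": {"commands": [[[-0.15,-0.21,0,0,0,0,10],[-0.28,-0.42,0,0,0,0,10],[-0.4,-0.63,0,0,0,0,10],[-0.5,-0.8,0,0,0,0,10],[-0.53,-0.84,0,0,0,0,10],[-0.53,-0.84,0,0,0,0,10],[-0.53,-0.84,0,0,0,0,10],[-0.53,-0.84,0,0,0,0,10]]]}}

```text
clock: 19.07
tool_pos: [0.6591, -0.0968, 0.174]
tcp_rot: [0.06, 0.998, 0.001, -0.0]
contact_force: [0.2, 0.3, -0.6]
opening: 0.0189
gripper_force: 29.5
```

```bash
python3 -c "
from h import *
go(.660,-.1,.1,np.pi-.123)
S=snapshot('side');b=(190,90,280,165)
h=max(cv2.findContours(cv2.morphologyEx(mask(S,(0,0,110),(179,60,255),(215,100,275,160)),3,np.ones((3,3))),0,1)[0],key=len)[:,0]
z=env.sense()['tool_pos'][2]-.0145+.009
print(circ(ray('side',h,z),.038))
P=pts(big(mask(S,(0,180,80),(8,255,255),b)));print(len(P),P.mean(0))
cv2.imwrite('pics/l.png',cv2.resize(S[90:190,190:290],(500,500),interpolation=2)[:,:,::-1])
"
```

```text
t 19.07 tcp [ 0.6591 -0.0968  0.174 ] yaw 3.0221 tilt [-0.0009  0.0012] open 0.0189 gf 29.510473608970642 F [ 0.2  0.3 -0.6]
shift [-0.014 -0.031  0.74 ] turn [ 0.0004 -0.0003  0.0011]
(array([ 0.5734, -0.0286]), np.float64(0.0121))
74 [273.71621622  92.39189189]
```

View pics/l.png

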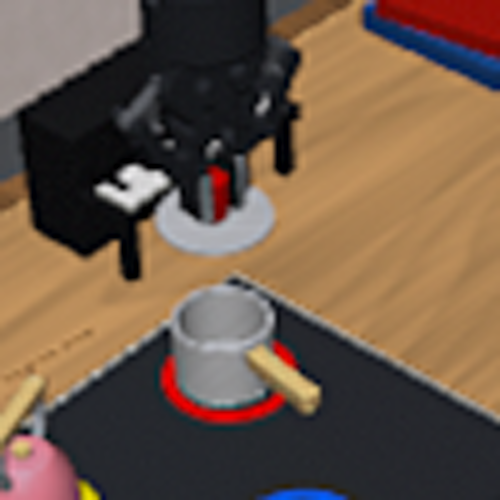

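```bash
python3 -c "
from h import *
S=snapshot('side')
g=hsv(S)
for nm,b,z,r in(('lid',(219,124,247,142),.1685,.038),('pan',(222,145,246,172),.08,.034)):
    m=big(cv2.morphologyEx(mask(S,(0,0,95),(179,60,255),b),3,np.ones((3,3))));h=cv2.findContours(m,0,1)[0][0][:,0]
    if nm=='lid': h=h[h[:,1]>131]
    else: h=h[h[:,1]<156]
    h=h[(h[:,0]>b[0])&(h[:,0]<b[2]-1)]
    print(nm,len(h),circ(ray('side',h,z),r),circ(ray('side',h,z)))
print(ray('side',[[233,133.4]],.1695),ray('side',[[234.7,153.6]],.08));state()
"
```

```text
lid 44 (array([ 0.6553, -0.0958]), np.float64(0.0089)) (array([ 0.6437, -0.0816,  0.0244]), np.float64(0.0062))
pan 30 (array([ 0.6598, -0.103 ]), np.float64(0.0031)) (array([ 0.6599, -0.1031,  0.0338]), np.float64(0.0031))
[[ 0.65122765 -0.09207827]] [[ 0.65587617 -0.09882524]]
t 19.17 tcp [ 0.6593 -0.0972  0.1743] yaw 3.0221 tilt [-0.0004  0.0007] open 0.0189 gf 29.51036810874939 F [ 0.1  0.4 -1.5]
```

{"op": "move_arm", "data": {"commands": [[[-0.02,-0.035,0,0,0,0,10],[-0.02,-0.035,0.3,0,0,0,10],[-0.02,-0.035,0.6,0,0,0,10],[-0.02,-0.035,0.75,0,0,0,10],[-0.02,-0.035,0.8,0,0,0,10],[-0.02,-0.035,0.82,0,0,0,10],[-0.02,-0.035,0.83,0,0,0,10],[-0.02,-0.035,0.84,0,0,0,10],[-0.02,-0.035,0.84,0,0,0,10]]]}}

```text
clock: 19.92
tool_pos: [0.6622, -0.1029, 0.0916]
tcp_rot: [0.061, 0.998, -0.0, 0.001]
contact_force: [-0.3, -0.5, -1.0]
opening: 0.019
gripper_force: 29.5
```

```bash
python3 -c "
from h import *
S=snapshot('side');state()
cv2.imwrite('pics/n.png',cv2.resize(S[110:190,195:275],(560,560),interpolation=2)[:,:,::-1])
"
```

```text
t 19.97 tcp [ 0.662  -0.1029  0.0915] yaw 3.0196 tilt [ 0.0018 -0.0003] open 0.0192 gf 29.510517418384552 F [ 0.  -0.3 -0.6]
```

View pics/n.png

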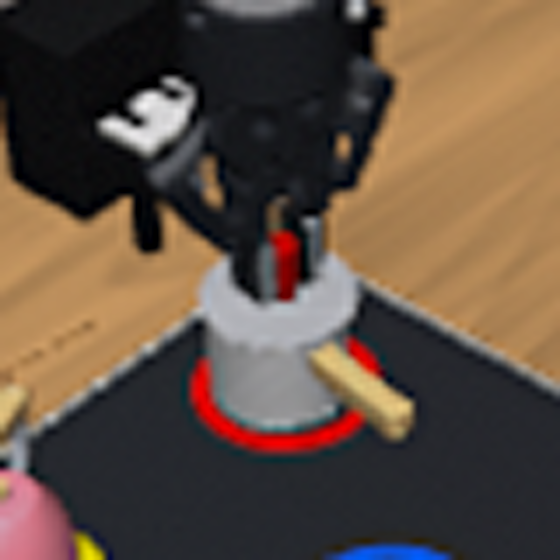

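The lid spans 200–358 and the pan 207–352, so it is centred and about 3 mm above its seat, with no contact force. I lower it, release and withdraw.

{"op": "move_arm", "data": {"commands": [[[0,0,0.01,0,0,0,10],[0,0,0.02,0,0,0,10],[0,0,0.03,0,0,0,10],[0,0,0.03,0,0,0,10],[0,0,0.03,0,0,0,10]]]}}

```text
clock: 20.38
tool_pos: [0.6618, -0.103, 0.0885]
tcp_rot: [0.061, 0.998, -0.0, 0.001]
contact_force: [-2.5, -0.7, 6.6]
opening: 0.0188
gripper_force: 30.3
```

Contact force is 6.6 N at the expected height, so the lid is seated.

{"op": "move_arm", "data": {"commands": [[[0,0,0,0,0,0,22],[0,0,0,0,0,0,30],[0,0,0,0,0,0,40],[0,0,0,0,0,0,40],[0,0,-0.2,0,0,0,40],[0,0,-0.5,0,0,0,40],[0,0,-0.8,0,0,0,40],[0,0,-1,0,0,0,40],[0,0,-1,0,0,0,40]]]}}

```text
clock: 21.13
tool_pos: [0.6641, -0.1025, 0.1924]
tcp_rot: [0.061, 0.998, 0.0, 0.004]
contact_force: [1.9, 0.5, 0.7]
opening: 0.0399
gripper_force: 0.0
```

{"op": "move_arm", "data": {"commands": [[[1,0.3,-0.3,0,0,0,40],[1,0.3,-0.3,0,0,0,40],[1,0.3,-0.3,0,0,0,40],[1,0.3,-0.3,0,0,0,40]]]}}

```text
clock: 21.47
tool_pos: [0.5618, -0.0581, 0.2181]
tcp_rot: [0.059, 0.998, -0.0, -0.001]
contact_force: [0.5, 0.7, -0.2]
opening: 0.0398
gripper_force: 0.0
```

{"op": "move_arm", "data": {"commands": [[[1,0.3,0,0,0,0,40],[1,0.3,0,0,0,0,40],[1,0.3,0,0,0,0,40],[1,0.3,0,0,0,0,40],[1,0.3,0,0,0,0,40],[1,0.3,0,0,0,0,40]]]}}

```text
clock: 21.97
tool_pos: [0.471, -0.0195, 0.2173]
tcp_rot: [0.061, 0.998, 0.0, 0.0]
contact_force: [0.3, -0.8, -0.1]
opening: 0.04
gripper_force: 0.0
```

```bash
python3 -c "
from h import *
S=snapshot('side');T=snapshot('top');state()
for n,I,b,c in(('top',T,(270,118,305,149),(270,115,312,150)),('side',S,(215,135,262,165),(222,138,245,155))):
    P=pts(big(mask(I,(0,180,80),(10,255,255),c)));print('knob',n,len(P),ray(n,P.mean(0),.03+.084-.0*9))
    P=pts(mask(I,(0,200,120),(4,255,255),(265,115,312,165) if n=='top' else (215,140,265,182)));print('ring',circ(ray(n,P,.03),.0415))
cv2.imwrite('pics/z.png',np.hstack([cv2.resize(T[100:175,190:315],(500,300),interpolation=2),cv2.resize(S[130:205,180:255],(300,300),interpolation=2)])[:,:,::-1])
"
```

```text
t 22.07 tcp [ 0.4712 -0.0194  0.2172] yaw 3.0185 tilt [0.0006 0.0006] open 0.0399 gf 0.0 F [ 0.7 -0.5 -0.7]
knob top 17 [[ 0.65972161 -0.10094738]]
ring (array([ 0.6478, -0.0936]), np.float64(0.0048))
knob side 44 [[ 0.64697424 -0.08896957]]
ring (array([ 0.6605, -0.1026]), np.float64(0.0145))
```

View pics/z.png

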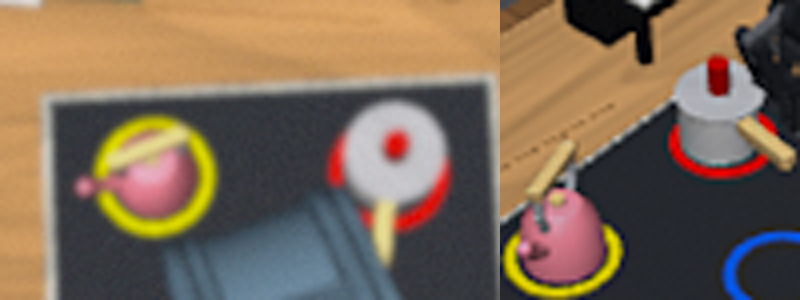

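The lid sits flat and central on the pan inside the red ring, the kettle is inside the yellow ring, and the arm is clear.

```bash
python3 -c "
from plant import env
print(env.job_done())"
```

```text
the job is handed in; nothing more can be done
None
```

I handed the job in at about 22 s: in the last pictures the kettle stands inside the yellow ring and the saucepan inside the red ring, with its lid seated flat. No verdict came back.

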